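# Lock the lace roller on its stand

### The arm

A 6-joint arm with a two-finger parallel gripper is mounted at the origin on the work surface. World frame = base frame: x ahead of the robot, y to its left, z up, the work surface at z = 0. Lengths are in mm, angles in rad, forces in N, time in s.
With the tool pointing down it reaches from about 375 to 975 mm from the base axis. Payload 3.8 kg.
Tool frame: the origin (TCP) lies at the very end of the fingers, on their centre line; the grasp point (between the pads) lies 19 mm behind it; z points along the fingers, y is the line along which they close (so a half turn about z gives the same grasp; the last joint's range is limited). The gripper opens to 88 mm and grips with 3 to 60 N. Pads are 18 mm wide; open, the fingers measure 123 mm over their backs; the gripper's body (75 mm by 187 mm) begins 45 mm behind the grasp point.
Start: joints at [-1.19, 0.264, 1.604, -0, 1.274, -0.037], TCP at [273.876, -616.936, 238.706] pointing down, gripper open.
Joint ranges: [-2.63, 2.63], [-0.94, 2.18], [0.31, 2.57], [-1.31, 4.45], [0, 2.66], [-2.55, 2.55]. Speed limits (rad/s): [2.57, 2.57, 3.14, 3.14, 3.14, 3.14].

### API

Orientations are given as a unit quaternion [w, x, y, z].
In Python, from plant import manip gives the robot as it stands. The module is installed in compiled form; this text tells all that it offers.
- The arm moves only by the tool drive_tool, never from a script. Its argument "deltas" is one flat list of numbers, 7 for each row, row after row: the shift along the tool's x, y, z each as a share of 150 mm, from -1 to 1, then the turn, a rotation vector about the tool's x, y, z each as a share of 0.15 rad, from -1 to 1, then the finger opening in mm, from 0 to 88.1. In form: [tx, ty, tz, wx, wy, wz, hand, tx, ty, tz, wx, wy, wz, hand, ...]. A call has 1 to 20 rows; each row shifts and turns the commanded pose from where the row before left it, along the tool's axes as they then stand; what a row does not reach is not made up. A row lasts 1/10 s, in which the tool goes at most 50 mm and 8.59 degrees, less where a joint would pass 70% of its speed; a pose out of reach is approached as far as the arm can. A call with a number of a shift or a turn outside -1 to 1 is refused whole. A call with a gripper value outside its range is refused whole. The fingers move at their own pace and stop on an object; "grip_force" is the grip in N (left out, the last holds). Time passes only in rows, so rows that do not move let the fingers close. It gives the time, the measured TCP pose, the force, the opening and the grip force at its end, in the units of the state.
- manip.get_obs(): the state, without advancing time (a new reading comes with each control period).
- manip.get_image(name): name is "side" or "top" or "wrist"; returns (picture, depth): 384x512x3 uint8, red, green, blue; 384x512 float32, mm along the optical axis (not along the pixel's ray), 0 where there is no reading.
- manip.calibration(name): a dict with "intrinsics" (3x3 intrinsics, pixels), "k1" (the pictures are not rectified: a ray, as slopes to the right and down, at radius r is drawn at 1 + k1 r^2 times it, then the intrinsics apply), "pose" (4x4, takes a point from camera to world coordinates). Camera axes: x right, y up, looking along -z (the intrinsics and any distortion apply to the point x, -y, -z); pixel columns grow to the right and rows downward; lengths in mm; the calibration is good to about 2 mm. A picture is of the moment at which its call begins: read the wrist's pose just before it. calibration takes no time and is no camera call; for the wrist camera it gives the pose at the moment of the call.
- manip.job_done(): hands the job in; it is judged then, once.
The state is a dict: "time": time; "joints": joint angles; "joint_velocities": joint speeds; "effort": joint torques, N m; "tool_pos": TCP position; "ee_rot": TCP orientation; "contact_force": force on the tool from outside, world axes, zero at the start; "torque": the same for the moment, N m; "width": opening from 0.0 (shut) to 1.0 (fully open); "grip_force": force on a finger pad.
Only numpy, scipy, OpenCV 4.12 (cv2) and the standard library are available. Lean on these libraries where they do the work, as an engineer would, in place of code of your own. Each camera call takes 0.05 s, during which the arm holds its last target. There are 200 camera calls.

### The job

Lock the bayonet ring on the tilted upper end of the lace roller: push the ring in against its spring, keep it pushed in while turning it clockwise by its bar (seen facing it) under the curved steel ledge until you feel the firm stop, then let go so that it springs back out with its lug standing in the locked notch between ledge and stop. Leave the tray, the spool and the jar where they are.

Things in the scene. Friction and masses are not known exactly. Their poses are not given: they have to be found in the camera images.
- ring_grip (a point): Middle of the grip bar on the aluminium lock ring: on the ring's axis, half-way up the bar, 15 mm above the disc's outer face. The bar is 76 mm long, 16 thick, 30 tall; the disc below it 90 mm in diameter, 20 thick. Frame (moves with the ring): z along the axis, out of the roller's end, leaning 35 degrees from vertical roughly towards the robot; x along the bar towards the lug; y across the bar.
- ring_lug (a point): Middle of the lug, a 12 mm wide, 8 mm high tooth on the ring's rim, below one end of the bar; it reaches 61 mm from the axis. Ring out, it meets the ends of the ledge and cannot turn past; ring pushed in 8 mm or more, it passes below. Let go below the ledge, the ring stays there held in, and can be gripped anew; let go in the notch, it springs out.
- ring (a joint): Angle of the lock ring in rad, growing clockwise as seen facing the ring (a negative turn about z of ring_grip). It starts at 0 to 0.3, with the lug free of the ledge. Ledge and stop are clamped differently each time: the ledge starts at 0.5 to 0.9, and the firm stop that ends the locked notch is met anywhere from 1.97 to 2.37; the lug is in the notch from 0.1 before it. Turning takes 0.1 N m.
- ring_press (a joint): How far the ring is pushed in along its axis, in m: 0 is out, 0.010 is a firm bottom. The spring pushes back with about 6.5 N at 0 and 12.5 N at 0.010. Below the ledge the ring rests at about 0.0075.
- stand: Beech stand, fixed: base 270 x 210 x 22 mm, posts to 160 mm. Origin on the table below the middle of the roller's upper end (195 mm up); x along the stand, away from the robot. The roller, a drum 150 mm across and 150 long, does not move. On its end a dark steel channel with the curved ledge and a stop block lies 48 to 69 mm from the axis, at most 2 mm higher than the pushed-in disc's face.
- bobbin_tray_mid (a point): Middle of a loose wooden tray of bobbins, 90 x 150 x 35 mm, beside the stand; to be left alone.
- spool_mid (a point): Middle of a loose wooden thread spool, 60 mm diameter and 80 mm tall, standing beside the stand; to be left alone.
- pin_jar_mid (a point): Middle of a loose glass jar, 56 mm diameter and 70 mm tall, standing beside the stand; to be left alone.

How it is judged (in metres and radians):
On the way, in this order (a step that is already met when the one before it is completed fails the run):
1. the ring is pushed in and turned below the ledge (value of joint ring_press above 0.006 m and value of joint ring above 0.9 rad), for 0.1 s.
2. the ring has sprung out in the locked notch (value of joint ring above 1.8 rad and value of joint ring_press below 0.002 m), for 0.2 s.
At the end, for the whole second after the job is handed in: The ring stands in its locked notch (turned past the ledge: ring angle above 1.8 rad, and sprung out to within 2 mm) and at rest; the tray, spool and jar are within 30 mm of where they were (all of step 2 and velocity of joint ring below 0.05 rad/s and distance of each of bobbin_tray_mid, spool_mid, pin_jar_mid from where it was at the start of the episode below 0.03 m); the robot touches nothing.
It fails at once if the tray, the spool or the jar is pushed away or knocked over (distance of any of bobbin_tray_mid, spool_mid, pin_jar_mid from where it was at the start of the episode above 0.03 m or angle between any of spool_mid, pin_jar_mid's own z axis and vertical above 0.6 rad).
It also fails if it takes over 59 s, if anything falls off the work surface, if the arm or the gripper's body presses on something with over 40 N, if the wrist force passes 120 N, or if a joint passes its speed limit or range.

## Working session

There is one attempt and no reset: what is moved stays moved. The work goes in short steps, Python scripts to look and compute and a tool call to move; the robot and the scene stay as the last step left them, time stands still between calls to the robot, and variables do not carry over. Pictures are saved under pics/ and viewed, at most 10 in all, crops included, and the job is handed in when it is done.

Besides the shell and the picture viewer there is one more tool, called after "Call:" in YAML: its name, and indented under it one key for each argument. drive_tool: Moves the arm, as the interface text tells. Its arguments: {"type":"object","properties":{"deltas":{"type":"array","items":{"type":"number"}},"grip_force":{"type":"number"}},"required":["deltas"]}

```bash
mkdir -p pics; cat > h.py <<'E'
import numpy as np, cv2
from plant import manip
from scipy.spatial.transform import Rotation as R
def cloud(name):
    c=manip.calibration(name); im,d=manip.get_image(name)
    K=np.array(c["intrinsics"]);P=np.array(c["pose"]);k=c["k1"]
    v,u=np.mgrid[0:384,0:512]
    p=cv2.undistortPoints(np.stack([u,v],-1).reshape(-1,1,2).astype(float),K,np.array([k,0,0,0.])).reshape(384,512,2)
    X=np.stack([p[...,0]*d,-p[...,1]*d,-d],-1)@P[:3,:3].T+P[:3,3]
    X[d<=0]=np.nan
    return im,X
def save(n,im): cv2.imwrite('pics/'+n,cv2.cvtColor(im,cv2.COLOR_RGB2BGR))
def q2R(q): return R.from_quat([q[1],q[2],q[3],q[0]]).as_matrix()
E
python3 - <<'E'
from h import *
for n in("top","side"):
    im,X=cloud(n); np.savez(n,im=im,X=X); save(n+'.png',im)
    print(n,np.array(manip.calibration(n)["pose"]).round(2).tolist())
print(manip.get_obs())
a,b=[cv2.imread(f'pics/{n}.png') for n in("top","side")]
E
```

```text
top [[0.08, 0.98, -0.2, 385.91], [-1.0, 0.08, -0.02, 39.31], [-0.0, 0.2, 0.98, 1163.36], [0.0, 0.0, 0.0, 1.0]]
side [[-0.73, 0.46, -0.5, -9.52], [-0.68, -0.5, 0.53, 655.05], [-0.01, 0.73, 0.68, 915.78], [0.0, 0.0, 0.0, 1.0]]
{'time': 0.1, 'joints': array([-1.18990274e+00,  2.64636682e-01,  1.60523124e+00,  4.10895535e-05,
        1.27370190e+00, -3.69033758e-02]), 'joint_velocities': array([ 2.22541609e-04, -4.27254041e-04, -2.24055372e-03,  8.74964788e-04,
        1.49327081e-03,  5.51703942e-05]), 'effort': array([ 8.80426637e-05, -5.03620720e+01, -3.58071542e+01,  7.30638904e-02,
        2.33763753e-02, -4.66804886e-05]), 'tool_pos': array([ 273.65010205, -616.34135579,  237.54357283]), 'ee_rot': array([-9.77359485e-04,  9.78260717e-01,  2.07376451e-01, -1.49845624e-04]), 'contact_force': array([ 0.34418008, -0.35466018, -0.35262054]), 'torque': array([ 0.00389356, -0.01000091, -0.0214952 ]), 'grip_force': 0.0, 'width': 1.005874070114463}
```

View pics/top.png

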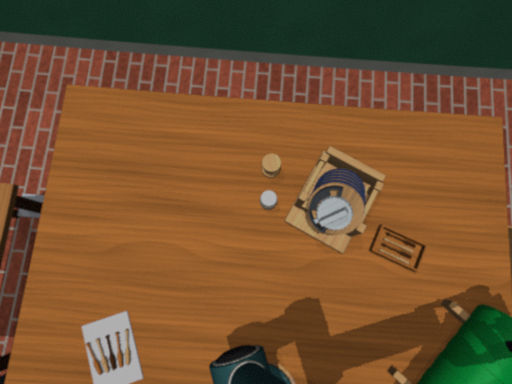

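View pics/side.png

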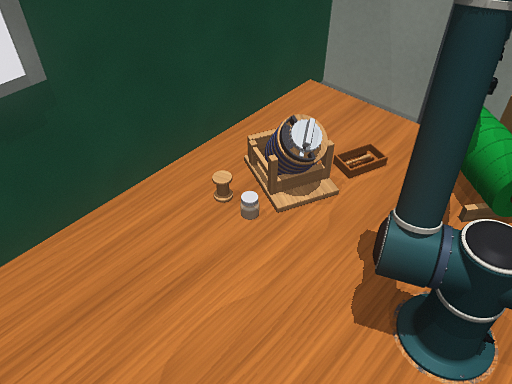

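The top view shows the ring at about (333,212) with its bar running roughly right-and-up. The spool is at (271,165), the jar at (268,199) and the tray at (398,248). The side view has the ring at (305,135).

```bash
python3 - <<'E'
from h import *
T=np.load('top.npz');S=np.load('side.npz')
for n,D,(u,v) in(("top",T,(333,212)),("side",S,(305,137))):
    X=D['X']; im=D['im'].astype(int)
    print(n,'centre',X[v,u].round(1))
    sub=np.s_[v-35:v+35,u-35:u+35]
    x=X[sub].reshape(-1,3);c=im[sub].reshape(-1,3)
    sat=c.max(1)-c.min(1)
    m=(sat<25)&(c.min(1)>110)&(x[:,2]>120); x=x[m];print(len(x),x.mean(0),x.min(0),x.max(0))
    # ransac plane
    rng=np.random.default_rng(0);best=0
    for _ in range(3000):
        p=x[rng.choice(len(x),3,False)];nn=np.cross(p[1]-p[0],p[2]-p[0]);l=np.linalg.norm(nn)
        if l<100:continue
        nn/=l; nn*=np.sign(nn[2]); 
        if abs(np.degrees(np.arccos(nn[2]))-35)>8: continue
        i=abs((x-p[0])@nn)<2
        if i.sum()>best:best=i.sum();bi=i
    q=x[bi];c0=q.mean(0);nn=np.linalg.svd(q-c0)[2][2];nn*=np.sign(nn[2])
    print('plane',best,c0.round(1),nn.round(3),np.degrees(np.arccos(nn[2])),np.degrees(np.arctan2(nn[1],nn[0])))
    hgt=(x-c0)@nn; print(np.histogram(hgt,bins=np.arange(-40,45,5)))
    b=x[(hgt>22)&(hgt<36)]; 
    print('bar',len(b),b.mean(0),np.linalg.svd(b-b.mean(0))[1:] if len(b)>4 else'')
for nme,(u,v) in dict(spool=(271,160),jar=(268,197),tray=(398,248)).items(): print(nme,T['X'][v,u].round(0))
big=[cv2.resize(D['im'][v-40:v+40,u-50:u+50],(400,320),interpolation=cv2.INTER_CUBIC) for D,u,v in((T,333,205),(S,300,145))]
save('crop.png',np.hstack(big))
E
```

```text
top centre [ 536.3 -148.   237.3]
890 [ 534.50387274 -151.68675504  230.4180728 ] [ 496.57282847 -203.87111897  163.01700209] [ 577.21175171 -107.33512772  268.94687539]
plane 473 [ 537.5 -152.1  226. ] [-0.523  0.238  0.819] 35.06384962199034 155.5238108649977
(array([  2,   7,   0,   0,   3,  22,  17, 331, 309,  15,   4,   0,   7,
        94,  79,   0]), array([-40, -35, -30, -25, -20, -15, -10,  -5,   0,   5,  10,  15,  20,
        25,  30,  35,  40]))
bar 177 [ 519.96733381 -146.00755984  249.29219007] (array([290.9282798 ,  61.22891283,  23.58728072]), array([[-0.40486531,  0.77708094, -0.48190175],
       [ 0.732718  ,  0.59099641,  0.33741306],
       [-0.54699947,  0.21649124,  0.80865513]]))
side centre [ 519.2 -123.9  235.9]
703 [ 532.07346791 -145.98810675  226.4998627 ] [ 495.68051617 -197.96281417  180.20132688] [ 585.78595544 -104.42234238  267.52561543]
plane 367 [ 534.8 -148.5  222.2] [-0.517  0.245  0.82 ] 34.91047137040659 154.68788647096193
(array([  0,   1,   0,   0,   2,  17,   9, 246, 279,   9,   0,   2,   1,
        76,  60,   1]), array([-40, -35, -30, -25, -20, -15, -10,  -5,   0,   5,  10,  15,  20,
        25,  30,  35,  40]))
bar 137 [ 518.60415655 -143.22095343  246.64241498] (array([248.28702401,  50.73058254,  23.84839678]), array([[-0.41628191,  0.7657671 , -0.49021436],
       [ 0.77613166,  0.58012343,  0.2471365 ],
       [ 0.47363384, -0.27759244, -0.83583098]]))
spool [709.  19.  81.]
jar [593.  19.  72.]
tray [ 476. -403.    7.]
```

View pics/crop.png

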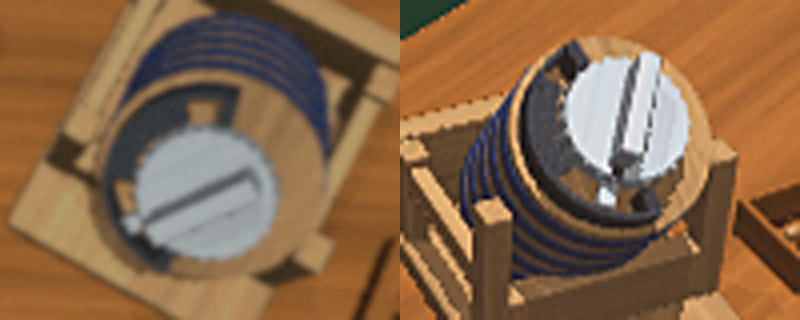

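```bash
cat >> h.py <<'E'
def ringfit(parts):
    """parts: list of (N,3) grey points near ring -> n, xb, bar top centre-> ring_grip"""
    out=[]
    for x in parts:
        n=np.array([-.520,.241,.819]);n/=np.linalg.norm(n)
        h=x@n; hd=np.histogram(h,bins=np.arange(h.min(),h.max(),1.)); 
        k=np.convolve(hd[0],np.ones(4),'same'); z0=hd[1][k.argmax()]
        d=x[abs(h-z0)<5]
        for _ in range(3):
            c=d.mean(0);nn=np.linalg.svd(d-c)[2][2];nn*=np.sign(nn[2]); r=(x-c)@nn; d=x[abs(r)<3]
        t=x[(r>26)&(r<34)]; tt=t-((t-c)@nn)[:,None]*nn
        a=cv2.minAreaRect
        e1=np.cross([0,0,1],nn);e1/=np.linalg.norm(e1);e2=np.cross(nn,e1)
        uv=np.stack([(tt-c)@e1,(tt-c)@e2],1).astype(np.float32)
        (cu,cv),(w,hh),ang=cv2.minAreaRect(uv)
        L=np.linalg.svd(uv-uv.mean(0))[2][0]; xb=L[0]*e1+L[1]*e2; xb*=np.sign(xb[1])
        g=c+cu*e1+cv*e2+15*nn
        print('n',nn.round(3),'xb',xb.round(3),'grip',g.round(1),'rect',round(w),round(hh),'toph',np.median(r[(r>26)&(r<34)]).round(1),len(t))
        out.append((nn,xb,g))
    return out
def grey(im,X,near,rad=60,mn=110):
    c=im.astype(int);return X[(c.max(2)-c.min(2)<25)&(c.min(2)>mn)&(np.linalg.norm(X-near,axis=2)<rad)]
def plan(n,xb,g,off):
    n=n/np.linalg.norm(n);xb=xb-n*(xb@n);xb/=np.linalg.norm(xb)
    Rt=np.stack([xb,np.cross(-n,xb),-n],1)
    o=manip.get_obs();R0=q2R(o['ee_rot']);p0=np.array(o['tool_pos'])
    rv=R.from_matrix(R0.T@Rt).as_rotvec()
    tgt=g+off*n
    print('rotvec body',rv.round(4),'shares',(rv/.15).round(2))
    print('shift in current',(R0.T@(tgt-p0)).round(1),'shift in final frame',(Rt.T@(tgt-p0)).round(1),'share',(Rt.T@(tgt-p0)/150).round(3),'tgt',tgt.round(1))
E
python3 - <<'E'
from h import *
P=[grey(D['im'],D['X'],np.array([528,-148,232.])) for D in(np.load('top.npz'),np.load('side.npz'))]
o=ringfit(P)
n,xb,g=[np.mean([a[i] for a in o],0) for i in range(3)]
plan(n,xb,g,110)
E
```

```text
n [-0.52   0.243  0.819] xb [-0.405  0.774 -0.487] grip [ 526.7 -149.   236.5] rect 75 17 toph 29.8 171
n [-0.519  0.239  0.821] xb [-0.422  0.763 -0.489] grip [ 526.8 -148.4  235.5] rect 74 15 toph 29.4 132
rotvec body [-0.6849 -0.1059 -1.6787] shares [ -4.57  -0.71 -11.19]
shift in current [ 379.6 -372.4  -87.9] shift in final frame [255.6 465.9 -90.1] share [ 1.704  3.106 -0.601] tgt [ 469.6 -122.1  326.2]
```

Call:
drive_tool:
  deltas: [0,0,-0.33,0,0,0,88,0,0,0,-0.326,-0.05,-0.8,88,0,0,0,-0.326,-0.05,-0.8,88,0,0,0,-0.326,-0.05,-0.8,88,0,0,0,-0.326,-0.05,-0.8,88,0,0,0,-0.326,-0.05,-0.8,88,0,0,0,-0.326,-0.05,-0.8,88,0,0,0,-0.326,-0.05,-0.8,88,0,0,0,-0.326,-0.05,-0.8,88,0,0,0,-0.326,-0.05,-0.8,88,0,0,0,-0.326,-0.05,-0.8,88,0,0,0,-0.326,-0.05,-0.8,88,0,0,0,-0.326,-0.05,-0.8,88,0,0,0,-0.326,-0.05,-0.8,88,0,0,0,-0.326,-0.05,-0.8,88,0,0,0,0,0,0,88]

```text
time: 1.7
tool_pos: [272.6, -616.8, 286.5]
ee_rot: [0.299, 0.451, 0.84, 0.018]
contact_force: [0.4, -0.3, -0.1]
width: 0.998
grip_force: 0.0
```

```bash
cat > p.py <<'E'
from h import *
import sys
n=np.array([-.5195,.241,.820]);xb=np.array([-.4135,.7685,-.488]);g=np.array([526.75,-148.7,236])
plan(n,xb,g,float(sys.argv[1])); o=manip.get_obs();print(o['joints'].round(3),o['time'],o['contact_force'].round(2),o['torque'].round(3),o['width'],o['grip_force'])
E
python3 p.py 110
```

```text
rotvec body [ 0.0003 -0.0007 -0.0007] shares [ 0. -0. -0.]
shift in current [279.7 452.1 -49.1] shift in final frame [279.3 452.2 -49.4] share [ 1.862  3.015 -0.329] tgt [ 469.6 -122.2  326.2]
[-1.439  0.024  1.901  0.63   0.962 -2.327] 1.7 [ 0.38 -0.32 -0.06] [ 0.144  0.13  -0.048] 0.9976097981718071 0.0
```

Call:
drive_tool:
  deltas: [0.155,0.251,-0.027,0,0,0,88,0.155,0.251,-0.027,0,0,0,88,0.155,0.251,-0.027,0,0,0,88,0.155,0.251,-0.027,0,0,0,88,0.155,0.251,-0.027,0,0,0,88,0.155,0.251,-0.027,0,0,0,88,0.155,0.251,-0.027,0,0,0,88,0.155,0.251,-0.027,0,0,0,88,0.155,0.251,-0.027,0,0,0,88,0.155,0.251,-0.027,0,0,0,88,0.155,0.251,-0.027,0,0,0,88,0.155,0.251,-0.027,0,0,0,88,0,0,0,0,0,0,88,0,0,0,0,0,0,88]

```text
time: 3.1
tool_pos: [471.1, -120.2, 326.8]
ee_rot: [0.3, 0.449, 0.842, 0.018]
contact_force: [0.6, -1.0, 0.1]
width: 0.998
grip_force: 0.0
```

```bash
python3 p.py 110; python3 - <<'E'
from h import *
im,X=cloud('wrist');np.savez('w',im=im,X=X);save('w1.png',im)
try: ringfit([grey(im,X,np.array([528,-148,232.]))])
except Exception as e: print(e)
E
```

```text
rotvec body [ 0.0031 -0.      0.0047] shares [ 0.02 -0.    0.03]
shift in current [-0.6 -2.5  0.2] shift in final frame [-0.6 -2.5  0.2] share [-0.004 -0.016  0.001] tgt [ 469.6 -122.2  326.2]
[-0.216 -0.543  2.262 -0.166  0.83  -0.732] 3.1 [ 0.59 -0.95  0.09] [0.077 0.092 0.007] 0.9984173100207019 0.0
n [-0.52   0.244  0.819] xb [-0.407  0.772 -0.489] grip [ 528.  -148.8  234.2] rect 75 15 toph 29.9 1587
```

View pics/w1.png

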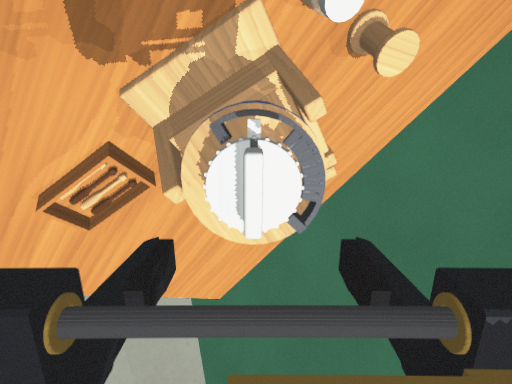

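Call:
drive_tool:
  deltas: [-0.004,-0.016,0.16,0,0,0,50,0,0,0.16,0,0,0,50,0,0,0.16,0,0,0,50,0,0,0.16,0,0,0,50,0,0,0,0,0,0,50,0,0,0,0,0,0,50]

```text
time: 3.75
tool_pos: [517.6, -150.2, 246.8]
ee_rot: [0.299, 0.453, 0.84, 0.016]
contact_force: [1.1, 0.2, -0.3]
width: 0.568
grip_force: 0.0
```

```bash
sed -i 's/g=np.array.*/g=np.array([527.2,-148.7,235.4])/' p.py; python3 p.py -10
```

```text
rotvec body [-0.0034  0.001  -0.0025] shares [-0.02  0.01 -0.02]
shift in current [ 2.8  4.7 23.9] shift in final frame [ 2.8  4.6 23.9] share [0.018 0.031 0.159] tgt [ 532.4 -151.1  227.2]
[-0.266 -0.36   2.299 -0.174  0.608 -0.735] 3.75 [ 1.08  0.21 -0.35] [0.126 0.139 0.004] 0.5683082065207818 0.0
```

Call:
drive_tool:
  deltas: [0,0,0,0,0,0,40,0,0,0,0,0,0,40,0,0,0,0,0,0,40]

```text
time: 4.05
tool_pos: [519.1, -148.1, 248.9]
ee_rot: [0.301, 0.45, 0.84, 0.017]
contact_force: [-0.6, -0.4, -0.5]
width: 0.458
grip_force: 0.0
```

```bash
python3 p.py -10
```

```text
rotvec body [0.0014 0.0028 0.0011] shares [0.01 0.02 0.01]
shift in current [ 2.8  1.6 25.5] shift in final frame [ 2.8  1.7 25.5] share [0.018 0.011 0.17 ] tgt [ 532.4 -151.1  227.2]
[-0.262 -0.362  2.298 -0.175  0.608 -0.736] 4.05 [-0.55 -0.41 -0.5 ] [0.115 0.136 0.017] 0.4578831403827487 0.0
```

Call:
drive_tool:
  deltas: [0.006,0.005,0.06,0,0,0,40,0.006,0.005,0.06,0,0,0,40,0.006,0.005,0.045,0,0,0,40,0,0,0,0,0,0,40,0,0,0,0,0,0,40,0,0,0,0,0,0,40]
  grip_force: 50

```text
time: 4.65
tool_pos: [532.4, -150.4, 226.5]
ee_rot: [0.3, 0.45, 0.841, 0.017]
contact_force: [0.6, 0.2, -0.1]
width: 0.455
grip_force: 0.0
```

```bash
python3 p.py -10; python3 - <<'E'
from h import *
im,X=cloud('wrist');save('w2.png',im)
E
```

```text
rotvec body [0.0002 0.0009 0.0018] shares [0.   0.01 0.01]
shift in current [-0.9 -0.2 -0.4] shift in final frame [-0.9 -0.2 -0.4] share [-0.006 -0.001 -0.002] tgt [ 532.4 -151.1  227.2]
[-0.258 -0.306  2.302 -0.193  0.551 -0.712] 4.65 [ 0.61  0.19 -0.14] [ 0.102  0.149 -0.05 ] 0.4553634109582811 0.0
```

View pics/w2.png

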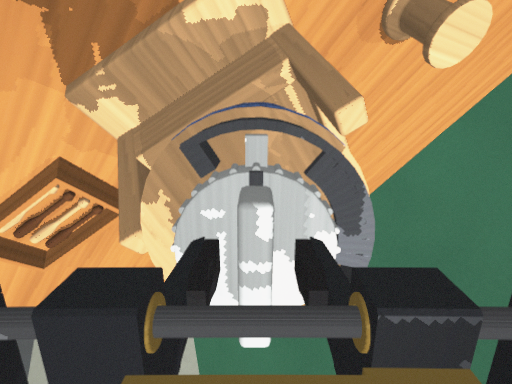

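The bar, at (257,260), is centred between the fingers at (215,270) and (300,270), and the lug is at (257,150). Closing now.

Call:
drive_tool:
  deltas: [0,0,0,0,0,0,10,0,0,0,0,0,0,10,0,0,0,0,0,0,10,0,0,0,0,0,0,10,0,0,0,0,0,0,10,0,0,0,0,0,0,10]
  grip_force: 50

```text
time: 5.3
tool_pos: [531.9, -150.7, 226.6]
ee_rot: [0.3, 0.45, 0.841, 0.017]
contact_force: [-5.8, -0.6, 3.6]
width: 0.18
grip_force: 50.0
```

```bash
cat > s.py <<'E'
from h import *
n=np.array([-.5195,.241,.820]);n/=np.linalg.norm(n);xb=np.array([-.4135,.7685,-.488]);g=np.array([527.2,-148.7,235.4])
xb-=n*(xb@n);xb/=np.linalg.norm(xb);yb=np.cross(n,xb);B=np.stack([xb,yb,n],1)
o=manip.get_obs();Q=q2R(o['ee_rot']);x=B.T@Q[:,0]
print('t',o['time'],'turn cw',-np.arctan2(x[1],x[0]).round(3),'tilt',(B.T@-Q[:,2]).round(3),'pos ringframe',(B.T@(o['tool_pos']-g)).round(1))
print('F ringframe',(B.T@o['contact_force']).round(1),'F tool',(Q.T@o['contact_force']).round(1),'M tool',(Q.T@o['torque']).round(2),'w mm',round(o['width']*88.1,1),'grip',o['grip_force'],'j',o['joints'].round(2))
E
python3 s.py
```

```text
t 5.3 turn cw -0.002 tilt [ 0.001 -0.001  1.   ] pos ringframe [  0.8   0.3 -10.1]
F ringframe [0.2 3.6 5.9] F tool [ 0.2 -3.6 -5.8] M tool [0.7  0.09 0.06] w mm 15.8 grip 50.00126397237182 j [-0.26 -0.31  2.3  -0.19  0.55 -0.71]
```

Gripped at 16 mm. Next I push in 9.5 mm slowly.

Call:
drive_tool:
  deltas: [0,0,0.015,0,0,0,10,0,0,0.015,0,0,0,10,0,0,0.015,0,0,0,10,0,0,0.015,0,0,0,10,0,0,0,0,0,0,10,0,0,0,0,0,0,10]

```text
time: 5.9
tool_pos: [536.5, -152.9, 219.5]
ee_rot: [0.3, 0.45, 0.841, 0.017]
contact_force: [-9.4, 0.1, 6.9]
width: 0.176
grip_force: 50.0
```

```bash
python3 s.py
```

```text
t 5.9 turn cw -0.002 tilt [ 0.001 -0.001  1.   ] pos ringframe [  0.7   0.3 -18.8]
F ringframe [ 0.6  4.9 10.5] F tool [  0.6  -4.9 -10.5] M tool [0.84 0.25 0.03] w mm 15.5 grip 50.002625891938806 j [-0.26 -0.29  2.3  -0.2   0.53 -0.71]
```

Call:
drive_tool:
  deltas: [0,0,0.006,0,0,0,10,0,0,0.006,0,0,0,10,0,0,0,0,0,0,10]

```text
time: 6.2
tool_pos: [537.2, -153.2, 218.4]
ee_rot: [0.3, 0.451, 0.841, 0.017]
contact_force: [-14.2, 1.5, 10.7]
width: 0.174
grip_force: 50.0
```

```bash
python3 s.py
```

```text
t 6.2 turn cw -0.001 tilt [ 0.001 -0.001  1.   ] pos ringframe [  0.7   0.3 -20.2]
F ringframe [ 1.8  6.5 16.5] F tool [  1.8  -6.5 -16.5] M tool [1.   0.49 0.06] w mm 15.3 grip 50.00394721515477 j [-0.26 -0.28  2.3  -0.2   0.53 -0.71]
```

Call:
drive_tool:
  deltas: [0,0,0,0,0,0.6,10,0,0,0,0,0,0.6,10,0,0,0,0,0,0.6,10,0,0,0,0,0,0.6,10,0,0,0,0,0,0.6,10,0,0,0,0,0,0.6,10,0,0,0,0,0,0.6,10,0,0,0,0,0,0.6,10,0,0,0,0,0,0.6,10,0,0,0,0,0,0.6,10,0,0,0,0,0,0,10,0,0,0,0,0,0,10]

```text
time: 7.4
tool_pos: [537.2, -153.3, 218.4]
ee_rot: [0.263, 0.771, 0.561, 0.145]
contact_force: [-12.7, 1.4, 9.0]
width: 0.178
grip_force: 50.0
```

```bash
python3 s.py
```

```text
t 7.4 turn cw 0.899 tilt [ 0.001 -0.001  1.   ] pos ringframe [  0.6   0.4 -20.2]
F ringframe [ 2.   6.  14.3] F tool [ -3.5  -5.2 -14.3] M tool [ 1.01 -0.67  0.02] w mm 15.7 grip 50.00406880863011 j [-0.26 -0.28  2.3  -0.2   0.53  0.19]
```

Call:
drive_tool:
  deltas: [0,0,0,0,0,0.6,10,0,0,0,0,0,0.6,10,0,0,0,0,0,0.6,10,0,0,0,0,0,0.6,10,0,0,0,0,0,0.6,10,0,0,0,0,0,0.6,10,0,0,0,0,0,0.6,10,0,0,0,0,0,0.6,10,0,0,0,0,0,0,10,0,0,0,0,0,0,10]

```text
time: 8.4
tool_pos: [537.1, -153.3, 218.4]
ee_rot: [0.195, 0.92, 0.253, 0.228]
contact_force: [-14.0, 0.5, 10.6]
width: 0.176
grip_force: 50.0
```

```bash
python3 s.py
```

```text
t 8.4 turn cw 1.619 tilt [ 0.001 -0.001  1.   ] pos ringframe [  0.6   0.4 -20.2]
F ringframe [ 1.   7.  16.1] F tool [ -7.   -0.7 -16.1] M tool [ 0.36 -1.3   0.02] w mm 15.5 grip 50.00396833755076 j [-0.26 -0.28  2.3  -0.2   0.53  0.91]
```

Call:
drive_tool:
  deltas: [0,0,0,0,0,0.3,10,0,0,0,0,0,0.3,10,0,0,0,0,0,0,10]

```text
time: 8.7
tool_pos: [537.1, -153.3, 218.4]
ee_rot: [0.184, 0.93, 0.211, 0.237]
contact_force: [-12.7, 1.6, 10.5]
width: 0.176
grip_force: 50.0
```

```bash
python3 s.py
```

```text
t 8.7 turn cw 1.709 tilt [ 0.001 -0.001  1.   ] pos ringframe [  0.6   0.4 -20.2]
F ringframe [ 1.4  5.4 15.6] F tool [ -5.6  -0.6 -15.6] M tool [ 0.22 -1.3   0.04] w mm 15.5 grip 50.00444018281996 j [-0.26 -0.28  2.3  -0.2   0.53  1.  ]
```

Call:
drive_tool:
  deltas: [0,0,0,0,0,0.3,10,0,0,0,0,0,0.3,10,0,0,0,0,0,0,10]

```text
time: 9.0
tool_pos: [537.1, -153.3, 218.4]
ee_rot: [0.173, 0.939, 0.169, 0.245]
contact_force: [-14.9, 0.3, 10.4]
width: 0.177
grip_force: 50.0
```

```bash
python3 s.py
```

```text
t 9.0 turn cw 1.799 tilt [ 0.001 -0.001  1.   ] pos ringframe [  0.6   0.4 -20.2]
F ringframe [ 1.3  7.8 16.3] F tool [ -7.9   0.5 -16.3] M tool [ 0.06 -1.32  0.04] w mm 15.6 grip 50.00444674864411 j [-0.26 -0.28  2.3  -0.2   0.53  1.09]
```

Call:
drive_tool:
  deltas: [0,0,0,0,0,0.3,10,0,0,0,0,0,0.3,10,0,0,0,0,0,0,10]

```text
time: 9.3
tool_pos: [537.1, -153.4, 218.5]
ee_rot: [0.162, 0.945, 0.127, 0.253]
contact_force: [-13.2, 1.0, 10.2]
width: 0.173
grip_force: 50.0
```

```bash
python3 s.py
```

```text
t 9.3 turn cw 1.889 tilt [ 0.001 -0.001  1.   ] pos ringframe [  0.6   0.4 -20.2]
F ringframe [ 1.3  6.2 15.5] F tool [ -6.3   0.8 -15.5] M tool [-0.08 -1.31  0.03] w mm 15.2 grip 50.00451302155852 j [-0.26 -0.28  2.3  -0.2   0.53  1.18]
```

Call:
drive_tool:
  deltas: [0,0,0,0,0,0.3,10,0,0,0,0,0,0.3,10,0,0,0,0,0,0,10]

```text
time: 9.6
tool_pos: [537.1, -153.4, 218.4]
ee_rot: [0.151, 0.95, 0.084, 0.26]
contact_force: [-12.8, 1.8, 9.5]
width: 0.176
grip_force: 50.0
```

```bash
python3 s.py
```

```text
t 9.6 turn cw 1.979 tilt [ 0.001 -0.001  1.   ] pos ringframe [  0.6   0.5 -20.2]
F ringframe [ 2.   5.7 14.9] F tool [ -6.    0.4 -14.9] M tool [-0.17 -1.34  0.01] w mm 15.5 grip 50.00445378944278 j [-0.26 -0.28  2.3  -0.2   0.53  1.27]
```

Call:
drive_tool:
  deltas: [0,0,0,0,0,0.3,10,0,0,0,0,0,0,10]

```text
time: 9.8
tool_pos: [537.1, -153.3, 218.4]
ee_rot: [0.145, 0.952, 0.063, 0.263]
contact_force: [-12.9, 1.7, 10.2]
width: 0.177
grip_force: 50.0
```

```bash
python3 s.py
```

```text
t 9.8 turn cw 2.024 tilt [ 0.001 -0.001  1.   ] pos ringframe [  0.7   0.5 -20.2]
F ringframe [ 1.7  5.6 15.5] F tool [ -5.8   0.9 -15.5] M tool [-0.26 -1.3   0.03] w mm 15.6 grip 50.00439506024122 j [-0.26 -0.28  2.3  -0.2   0.53  1.32]
```

Call:
drive_tool:
  deltas: [0,0,0,0,0,0.3,10,0,0,0,0,0,0,10]

```text
time: 10.0
tool_pos: [537.1, -153.4, 218.4]
ee_rot: [0.139, 0.953, 0.041, 0.266]
contact_force: [-14.0, 0.7, 10.4]
width: 0.178
grip_force: 50.0
```

```bash
python3 s.py
```

```text
t 10.0 turn cw 2.069 tilt [ 0.001 -0.001  1.   ] pos ringframe [  0.6   0.5 -20.2]
F ringframe [ 1.3  6.9 16. ] F tool [ -6.7   2.2 -16. ] M tool [-0.27 -1.26  0.02] w mm 15.6 grip 50.00450061634183 j [-0.26 -0.28  2.3  -0.2   0.53  1.36]
```

Call:
drive_tool:
  deltas: [0,0,0,0,0,0.3,10,0,0,0,0,0,0,10]

```text
time: 10.2
tool_pos: [537.1, -153.3, 218.4]
ee_rot: [0.133, 0.954, 0.021, 0.269]
contact_force: [-12.6, 2.3, 9.8]
width: 0.176
grip_force: 50.0
```

```bash
python3 s.py; python3 - <<'E'
from h import *
im,X=cloud('wrist');save('w3.png',im)
E
```

```text
t 10.2 turn cw 2.113 tilt [ 0.001 -0.001  1.   ] pos ringframe [  0.7   0.4 -20.2]
F ringframe [ 2.2  5.1 15.1] F tool [ -5.5   0.8 -15.1] M tool [-0.22 -1.3  -0.26] w mm 15.5 grip 50.00391874462366 j [-0.26 -0.28  2.3  -0.2   0.53  1.41]
```

View pics/w3.png

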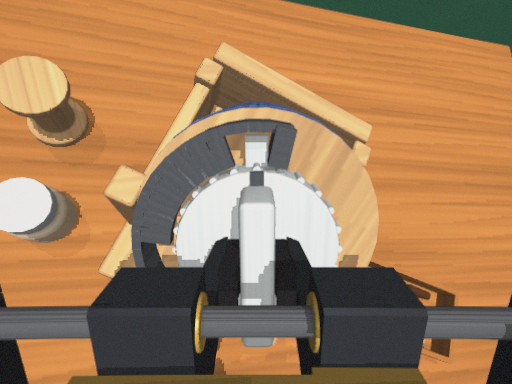

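The lug at (257,150) stands between the ledge end (232,150) and the stop block (283,148), and the torque jumped. I'll take one more small step to confirm the stop, then back the ring out axially and release.

Call:
drive_tool:
  deltas: [0,0,0,0,0,0.1,10,0,0,0,0,0,0,10]

```text
time: 10.45
tool_pos: [537.1, -153.2, 218.3]
ee_rot: [0.131, 0.954, 0.014, 0.27]
contact_force: [-13.3, 2.3, 10.5]
width: 0.172
grip_force: 50.0
```

```bash
python3 s.py
```

```text
t 10.45 turn cw 2.126 tilt [ 0.001 -0.001  1.   ] pos ringframe [  0.8   0.4 -20.2]
F ringframe [ 2.2  5.4 16.1] F tool [ -5.8   1.  -16.1] M tool [-0.22 -1.25 -0.53] w mm 15.1 grip 50.00387253239751 j [-0.26 -0.28  2.3  -0.2   0.53  1.42]
```

Call:
drive_tool:
  deltas: [0,0,0,0,0,-0.15,10,0,0,-0.02,0,0,0,10,0,0,-0.02,0,0,0,10,0,0,-0.02,0,0,0,10,0,0,0,0,0,0,10,0,0,0,0,0,0,40,0,0,0,0,0,0,40,0,0,0,0,0,0,40,0,0,0,0,0,0,40]

```text
time: 11.35
tool_pos: [533.4, -150.7, 225.0]
ee_rot: [0.133, 0.953, 0.024, 0.269]
contact_force: [0.9, 0.2, -1.0]
width: 0.454
grip_force: 0.0
```

```bash
python3 s.py
```

```text
t 11.35 turn cw 2.106 tilt [0.001 0.    1.   ] pos ringframe [  1.   -0.3 -12.2]
F ringframe [ 0.3 -0.5 -1.3] F tool [ 0.3 -0.5  1.3] M tool [ 0.09 -0.23  0.02] w mm 40.0 grip 0.0 j [-0.26 -0.3   2.3  -0.19  0.55  1.4 ]
```

Call:
drive_tool:
  deltas: [0,0,-0.1,0,0,0,40,0,0,-0.15,0,0,0,40,0,0,-0.2,0,0,0,40,0,0,-0.2,0,0,0,40,0,0,-0.15,0,0,0,40,0,0,0,0,0,0,40,0,0,0,0,0,0,40,0,0,0,0,0,0,40]

```text
time: 12.15
tool_pos: [470.6, -121.9, 321.5]
ee_rot: [0.133, 0.954, 0.024, 0.268]
contact_force: [0.5, 0.3, -0.5]
width: 0.456
grip_force: 0.0
```

```bash
python3 s.py; python3 - <<'E'
from h import *
im,X=cloud('wrist');save('w4.png',im)
o=ringfit([grey(im,X,np.array([528,-148,232.]))])
nn,xb,g=o[0]; print('out shift mm',(g-np.array([528,-148.8,234.2]))@nn, 'bar turn',np.arccos(abs(xb@np.array([-.407,.772,-.489]))), 'expected pi-turn',np.pi-2.1)
E
```

```text
t 12.15 turn cw 2.106 tilt [-0.001 -0.001  1.   ] pos ringframe [  2.1   0.7 106.4]
F ringframe [ 0.3 -0.4 -0.6] F tool [ 0.2 -0.5  0.6] M tool [ 0.16 -0.21  0.01] w mm 40.2 grip 0.0 j [-0.22 -0.54  2.27 -0.17  0.82  1.38]
n [-0.516  0.241  0.822] xb [0.857 0.127 0.5  ] grip [ 528.4 -148.5  234.5] rect 16 74 toph 29.9 1666
out shift mm 0.10465065652744737 bar turn 1.0523842000203385 expected pi-turn 1.041592653589793
```

View pics/w4.png

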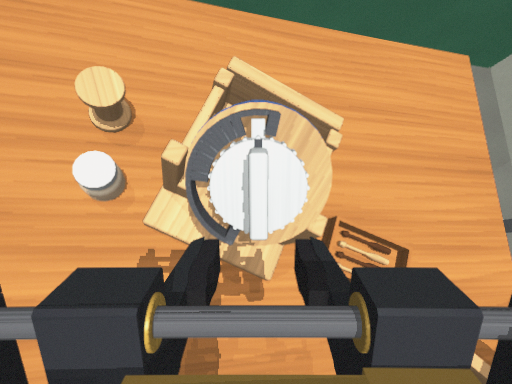

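The ring is fully out (0.1 mm from its original height). The lug at (258,128) sits in the notch between the ledge and the stop, and the gripper is clear of everything.

```bash
python3 -c "
from plant import manip
print(manip.job_done())"
```

```text
the job is handed in; nothing more can be done
None
```

The ring is locked: I turned it about 2.1 rad to the firm stop, it sprang fully back out in the notch, the gripper backed clear without touching the tray, spool or jar, and the job is handed in (no verdict was returned).

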